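# Empty the relay scoop and hang it up

### The job

Take the small metal scoop, hold its open front edge low over the open grey bin and tip the three relays out over that edge, so that all of them land in the bin. Then hang the empty scoop by the eye at the end of its handle on the free slanted hook of the tool panel, pushed well down the hook, and leave it hanging there; the ring on the other hook and the other loose things stay where they are.

Things in the scene. Friction and masses are not known exactly. Their poses are not given: they have to be found in the camera images.
- scoop: small sheet-metal scoop (110 to 180 g, 245 mm over all): a pan 90 x 88 mm with lips on three sides (back lip 29 mm high, side lips falling to 12 mm at the front) and an open front edge, and a black handle out of the back lip. Origin: underside of the pan, at its middle. Its x axis points from the pan along the handle, so the open edge faces its -x; y across, z up out of the pan
- scoop_grip (a point): middle of the handle, 86 mm from the pan's middle along the scoop's x and 30 mm above its underside; the handle is a straight black bar along x from 50 to 126 mm, 16 mm wide (y), 14 mm thick (z)
- scoop_eye (a point): centre of the round steel eye at the end of the handle, at x = 142 mm, z = 30 mm in the scoop's frame; hole 22 mm, outside 34 mm, 6 mm thick; the hole's axis is the scoop's z
- scoop_lip (a point): middle of the open front edge of the pan floor, at x = -45 mm, z = 2.5 mm in the scoop's frame
- hook_tip (a point): outer end of the free peg, 60 mm from its root along its axis (black cap, 11 mm thick)
- hook_peg: the free hook's peg: a straight round steel peg, 9 mm thick, 60 mm long, pointing up and out of the tool panel at 55 degrees above level. Origin: its root, at the face of its small steel plate, 238 mm above the bench; its z axis runs along the peg towards the tip, its y axis is level along the panel, its x axis points into and up the panel. With the scoop's axes parallel to these the eye slides straight down the peg
- tool_panel: grey bench-top tool panel, fixed: a perforated sheet 270 mm wide, from 125 to 325 mm above the bench, on a post and a foot plate 110 mm wide and 8 mm high that reaches 60 mm in front. Origin: on the bench under the middle of the panel's front face; it faces its -x (the robot). It carries two equal hooks, 65 mm left and right of the middle; which of them is free changes
- ring_hook: the plate of the other, taken hook (same height and peg, 130 mm beside the free one). Origin: middle of the plate's back, on the panel
- hung_ring: white plastic ring, 85 mm outside, 9 mm thick, with a small dark plug at its bottom, hanging loose on the taken hook; to be left hanging. Origin: near its middle, on its back face
- bin: open grey plastic parts bin, 160 mm (its x) by 140 mm (y), walls 3 mm thick and 65 mm high except the front one (-x), which is 42 mm. Origin: middle of its underside. Loose, 350 g
- relay_1_mid (a point): middle of a relay: a black block 28 x 28 x 26 mm with four pins on top (37 mm over the pins), 35 g, lying in the scoop at the start; it slides on the pan once that is tipped by 26 to 36 degrees
- relay_2_mid (a point): middle of the second relay, as the first
- relay_3_mid (a point): middle of the third relay, as the first
- screwdriver: orange and black screwdriver, 145 mm, lying on the bench; to be left alone
- tape: roll of black tape, 60 mm across, 19 mm high, lying flat; to be left alone
- projector: silver projector lamp, 70 mm across, 72 mm high; to be left alone
- primer: small brown bottle, 33 mm across, 102 mm high; to be left alone

How it is judged:
On the way, in this order (a step that is already met when the one before it is completed fails the run):
1. the scoop's open edge is held low over the bin (less than 100 mm above its 65 mm rim) and the scoop is tipped forward (x of scoop_lip in the frame of bin between -0.08 and 0.08 m and y of scoop_lip in the frame of bin between -0.07 and 0.07 m and height (world z) of scoop_lip below 0.165 m and angle between scoop's own z axis and vertical above 0.35 rad), for 0.1 s.
2. all three relays are in the bin (x of relay_1_mid in the frame of bin between -0.078 and 0.078 m and y of relay_1_mid in the frame of bin between -0.068 and 0.068 m and z of relay_1_mid in the frame of bin between 0 and 0.062 m and x of relay_2_mid in the frame of bin between -0.078 and 0.078 m and y of relay_2_mid in the frame of bin between -0.068 and 0.068 m and z of relay_2_mid in the frame of bin between 0 and 0.062 m and x of relay_3_mid in the frame of bin between -0.078 and 0.078 m and y of relay_3_mid in the frame of bin between -0.068 and 0.068 m and z of relay_3_mid in the frame of bin between 0 and 0.062 m), for 0.3 s.
At the end, for the whole second after the job is handed in: Scoop released, at rest on the free hook: eye centre within 14 mm of the peg axis (peg x and y), at most 45 mm up from the root, pan clear of the bench; all three relays inside the bin, middles below its rim; the ring still on the other hook (all of step 2 and x of scoop_eye in the frame of hook_peg between -0.014 and 0.014 m and y of scoop_eye in the frame of hook_peg between -0.014 and 0.014 m and z of scoop_eye in the frame of hook_peg between -0.004 and 0.045 m and distance between hung_ring and ring_hook below 0.065 m and linear speed of scoop below 0.02 m/s and angular speed of scoop below 0.15 rad/s and height (world z) of scoop_lip above 0.02 m); the robot touches nothing.
It fails at once if the bin was pushed more than 40 mm (distance of bin from where it was at the start of the episode above 0.04 m).
It fails at once if the hanging ring was knocked off its hook (distance between hung_ring and ring_hook above 0.08 m).
It fails at once if the screwdriver, tape, projector or primer bottle was disturbed (moved more than 30 mm) (distance of any of screwdriver, tape, projector, primer from where it was at the start of the episode above 0.03 m).
It also fails if it takes over 61 s, if anything falls off the work surface, if the arm or the gripper's body presses on something with over 40 N, if the wrist force passes 120 N, or if a joint passes its speed limit or range.

### The arm

A 6-joint arm with a two-finger parallel gripper is mounted at the origin on a cart in front of the work surface, level with it; the furniture and walls round the work are solid. World frame = base frame: x ahead of the robot, y to its left, z up, the work surface at z = 0. Lengths are in m, angles in rad, forces in N, time in s.
With the tool pointing down it reaches from about 0.4 to 0.925 m from the base axis. Payload 12.5 kg.
Tool frame: the origin (TCP) lies between the finger pads; the fingertips stand 8 mm ahead of it and the grasp point (between the pads) lies 11 mm behind it; z points along the fingers, y is the line along which they close (so a half turn about z gives the same grasp; the last joint's range is limited). The gripper opens to 95 mm and grips with 3 to 60 N. Pads are 20 mm wide; open, the fingers measure 119 mm over their backs; the gripper's body (75 mm by 180 mm) begins 59 mm behind the grasp point.
Start: joints at [-1.389, 0.491, 1.559, -0, 1.092, -0.106], TCP at [0.177, -0.599, 0.223] pointing down, gripper open.
Joint ranges: [-3.1, 3.1], [-0.84, 2.19], [0.05, 2.79], [-1.13, 4.28], [0.06, 2.93], [-2.69, 2.69]. Speed limits (rad/s): [2.22, 2.22, 2.79, 3.14, 3.14, 3.14].

### API

Orientations are given as a 3x3 rotation matrix whose columns are the frame's x, y, z axes.
In Python, from bench import r, imaging, cut_out, landmark_of gives the robot as it stands.
- The arm moves only by the tool arm_command, never from a script. Its argument "plan" is text: rows parted by semicolons, each of 4 numbers parted by spaces: the shift along the tool's x, y, z in units of 40 mm (1.0 is 40 mm), then the turn about the tool's z in units of 0.1 rad (1.0 is 0.1 rad). A call has 1 to 10 rows; each row shifts and turns the commanded pose from where the row before left it, along the tool's axes as they then stand; what a row does not reach is not made up. A row lasts 1/12 s, in which the tool goes at most 41.7 mm and 7.16 degrees, less where a joint would pass 70% of its speed; a pose out of reach is approached as far as the arm can. A call with a number of a shift or a turn outside -1 to 1 is refused whole. A call with a gripper value outside its range is refused whole. "hand" is the closure, from 0 (fully open) to 1 (shut), set as the call begins (left out, the last holds). The fingers move at their own pace and stop on an object; "force" is the grip in N (left out, the last holds). Time passes only in rows, so rows that do not move let the fingers close. It gives the time, the measured TCP pose, the force, the opening and the grip force at its end, in the units of the state.
- r.sense(): the state, without advancing time (a new reading comes with each control period).
- imaging.camera(name): name is "side" or "top"; returns a dict with "frame" (480x640x3 uint8, red, green, blue), "mtx" (3x3 intrinsics, pixels), "D" ([k1, k2, p1, p2, k3] as OpenCV has them; the pictures are not rectified), "R" (3x3) and "t" (3): a world point X has camera coordinates R X + t. Camera axes: x right, y down, z forward; pixel columns grow to the right and rows downward; lengths in m; the calibration is good to about 2 mm. A picture is of the moment at which its call begins. There is no depth.
- r.finish_job(): hands the job in; it is judged then, once.
Trained networks look in the newest picture that a camera, given by its name, has taken for a name from the list of things; names that differ only in an ending like _2 or _b are one class to them, and where a whole thing is asked for, a point or a joint stands for the part that bears it (a point fixed in the world has none). Each returns a list of dicts, best first, with "confidence" (0 to 1); they miss things now and then, are a little off and sometimes report something else, mostly with a low value. They report only what shows in the picture. A call takes as long as a camera call.
- cut_out(camera, query): "region" (480x640 bool, what is visible of it) and "bbox" ([left, top, right, bottom] in pixels, round what is visible of it).
- landmark_of(camera, query): "xy" ([column, row] in pixels: a listed point, or the origin of a listed thing).
The state is a dict: "clock": time; "joints": joint angles; "dq": joint speeds; "joint_efforts": joint torques, N m; "ee_pos": TCP position; "orientation": TCP orientation; "wrist_force": force on the tool from outside, world axes, zero at the start; "wrist_torque": the same for the moment, N m; "width": opening from 0.0 (shut) to 1.0 (fully open); "gripper_force": force on a finger pad.
Only numpy, scipy, OpenCV 4.12 (cv2) and the standard library are available. Lean on these libraries where they do the work, as an engineer would, in place of code of your own. Each camera call takes 0.05 s, during which the arm holds its last target. There are 200 camera calls.

## Working session

There is one attempt and no reset: what is moved stays moved. The work goes in short steps, Python scripts to look and compute and a tool call to move; the robot and the scene stay as the last step left them, time stands still between calls to the robot, and variables do not carry over. Pictures are saved under pics/ and viewed, at most 10 in all, crops included, and the job is handed in when it is done.

Besides the shell and the picture viewer there is one more tool, called after ">>>" as name(argument=value, ...) on one line, values as JSON. arm_command: Moves the arm, as the interface text tells. Shifts and turns lie within -1 to 1; 1 stands for 40 mm of shift or 0.1 rad of turn. Its arguments: {"type":"object","properties":{"plan":{"type":"string"},"hand":{"type":"number"},"force":{"type":"number"}},"required":["plan"]}

```bash
mkdir -p pics; ls; cat > h.py <<'E'
import numpy as np, cv2
from bench import r, imaging, cut_out, landmark_of
def shot(n,save=None):
    c=imaging.camera(n)
    c={k:(np.array(v,float) if k!='frame' else v) for k,v in c.items()}
    if save: cv2.imwrite('pics/'+save,c['frame'][:,:,::-1])
    return c
def ray(c,uv):
    p=cv2.undistortPoints(np.array([[uv]],float),c['mtx'],c['D'])[0,0]
    return -c['R'].T@c['t'], c['R'].T@np.array([p[0],p[1],1.])
def onz(c,uv,z):
    o,d=ray(c,uv); return o+d*(z-o[2])/d[2]
def tri(l):
    A=np.zeros((3,3));b=np.zeros(3);R=[]
    for c,uv in l:
        o,d=ray(c,uv);d=d/np.linalg.norm(d);P=np.eye(3)-np.outer(d,d);A+=P;b+=P@o;R.append((o,P))
    X=np.linalg.solve(A,b); return X,[round(1e3*np.linalg.norm(P@(X-o)),1) for o,P in R]
def proj(c,X):
    return cv2.projectPoints(np.array(X,float).reshape(-1,1,3),cv2.Rodrigues(c['R'])[0],c['t'],c['mtx'],c['D'])[0][:,0]
def lm(q,cams=('side','top')):
    return {n:[(np.round(d['xy'],1).tolist(),round(d['confidence'],2)) for d in landmark_of(n,q)[:3]] for n in cams}
E
python3 - <<'E'
from h import *
S=shot('side','s0.png');T=shot('top','t0.png')
np.set_printoptions(precision=4,suppress=True)
for c in(S,T):print(ray(c,(320,240)))
for q in['scoop','scoop_grip','scoop_eye','scoop_lip','hook_tip','hook_peg','tool_panel','ring_hook','hung_ring','bin','relay_1_mid','tape','projector','primer','screwdriver']:
    l=lm(q);print(q,l)
    if l['side'] and l['top']:
        print('   ',*tri([(S,l['side'][0][0]),(T,l['top'][0][0])]))
print(r.sense())
E
```

```text
pics
(array([0.195 , 0.9797, 0.6545]), array([ 0.267 , -0.8748, -0.4049]))
(array([ 0.3525, -0.0281,  1.5869]), array([ 0.1106,  0.0029, -0.994 ]))
scoop {'side': [], 'top': [([236.0, 266.7], 0.87)]}
scoop_grip {'side': [([280.4, 351.5], 0.82)], 'top': [([235.6, 238.1], 0.75), ([460.8, 269.9], 0.39)]}
    [0.5239 0.2496 0.0327] [np.float64(8.1), np.float64(8.1)]
scoop_eye {'side': [([256.7, 348.6], 0.66)], 'top': [([236.9, 224.8], 0.69), ([427.0, 237.5], 0.5)]}
    [0.575  0.2491 0.0285] [np.float64(1.3), np.float64(1.3)]
scoop_lip {'side': [([339.5, 375.6], 0.91)], 'top': [([236.6, 283.0], 0.97)]}
    [ 0.3826  0.2513 -0.0017] [np.float64(3.8), np.float64(3.8)]
hook_tip {'side': [([360.4, 164.9], 0.48)], 'top': [([465.4, 245.5], 0.47)]}
    [ 0.4802 -0.4225  0.2916] [np.float64(1.1), np.float64(1.1)]
hook_peg {'side': [([352.1, 177.5], 0.39)], 'top': [([424.8, 238.3], 0.46), ([460.8, 239.1], 0.44)]}
    [ 0.4928 -0.3148  0.2786] [np.float64(10.0), np.float64(10.0)]
tool_panel {'side': [([342.9, 249.6], 0.69)], 'top': [([425.7, 241.2], 0.88)]}
    [ 0.5254 -0.3766 -0.0009] [np.float6
[... 1192 characters left out ...]
{'side': [([379.9, 239.5], 0.42)], 'top': [([461.1, 269.6], 0.65)]}
    [ 0.4227 -0.4951 -0.0014] [np.float64(7.0), np.float64(7.0)]
{'clock': 1.6, 'joints': array([-1.3886,  0.4909,  1.5589,  0.    ,  1.0917, -0.1056]), 'dq': array([-0.0011,  0.0007,  0.0012,  0.0001,  0.0002, -0.0002]), 'joint_efforts': array([ -0.0028, -61.2464, -25.8426,   0.0692,   0.0446,   0.    ]), 'ee_pos': array([ 0.1774, -0.5993,  0.2226]), 'orientation': array([[ 0.9589,  0.2838,  0.    ],
       [ 0.2838, -0.9589, -0.0001],
       [-0.    ,  0.0001, -1.    ]]), 'wrist_force': array([-0.3346, -0.4206,  0.4255]), 'wrist_torque': array([-0.0342, -0.0035,  0.0344]), 'gripper_force': 0.0, 'width': 1.0037586892355905}
```

View pics/s0.png

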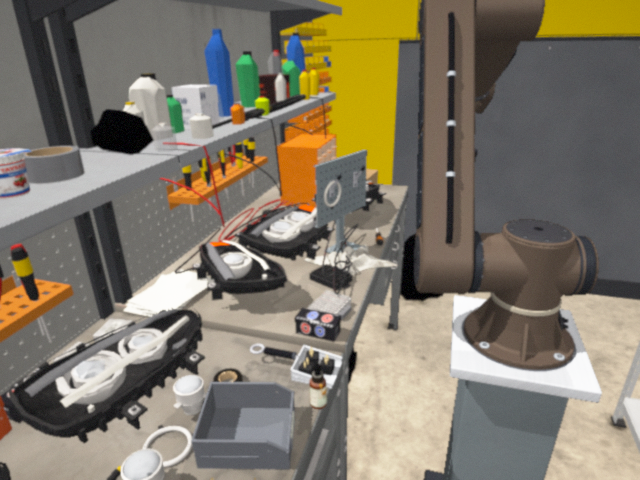

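View pics/t0.png

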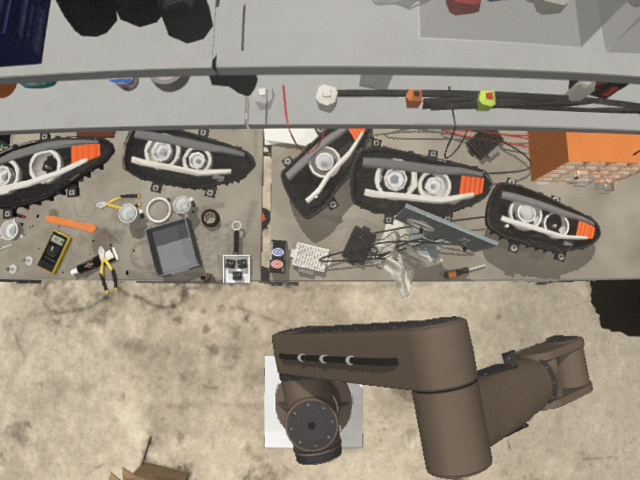

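```bash
python3 - <<'E'
from h import *
T=cv2.imread('pics/t0.png');S=cv2.imread('pics/s0.png')
z=lambda im,x0,y0,w,h,k:cv2.resize(im[y0:y0+h,x0:x0+w],None,fx=k,fy=k,interpolation=cv2.INTER_CUBIC)
o=np.zeros((600,800,3),np.uint8)
o[:300,:400]=z(T,140,200,133,100,3)[:300,:399].repeat(1,1) if 0 else cv2.resize(T[200:290,140:260],(400,300),interpolation=cv2.INTER_CUBIC)
o[:300,400:]=cv2.resize(T[190:280,390:510],(400,300),interpolation=cv2.INTER_CUBIC)
o[300:,:400]=cv2.resize(S[335:470,170:350],(400,300),interpolation=cv2.INTER_CUBIC)
o[300:,400:]=cv2.resize(S[145:235,290:410],(400,300),interpolation=cv2.INTER_CUBIC)
cv2.imwrite('pics/c0.png',o)
E
```

```text
(no output)
```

View pics/c0.png

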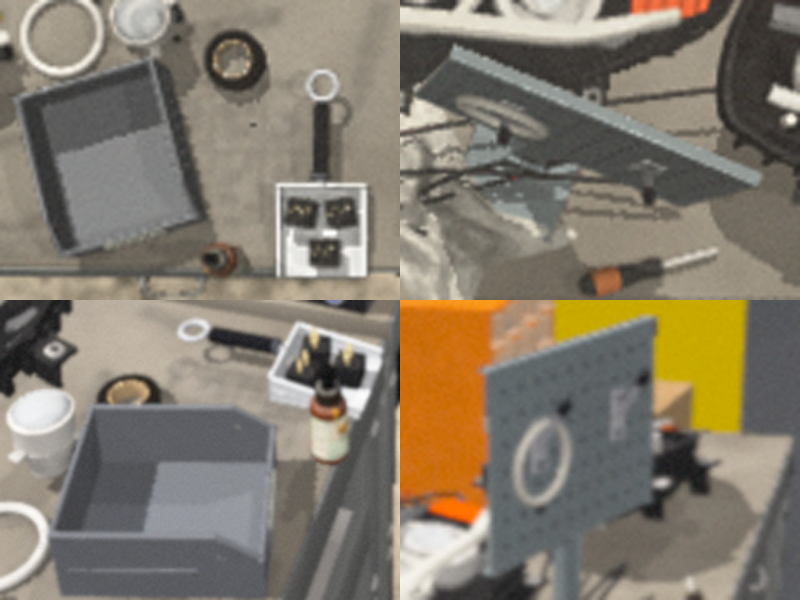

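```bash
python3 - <<'E'
from h import *
np.set_printoptions(precision=4,suppress=True)
S=shot('side');T=shot('top')
B=[onz(T,p,z) for p,z in[((145.4,229.1),.065),((186.5,218),.065),((201.5,265.4),.042),((160.4,276.5),.042)]]
print('bin',*B,np.mean(B,0));ax=B[0]+B[1]-B[2]-B[3];print('bin yaw',np.arctan2(ax[1],ax[0]))
L=onz(T,(406.5,204.4),.325);R=onz(T,(498,243.4),.325);v=L-R;print('panel',L,R,np.linalg.norm(v),'mid',(L+R)/2,'xaxis yaw',np.arctan2(-v[0],v[1]))
print('free cap',tri([(S,(362.9,168.4)),(T,(464.7,244.9))]),onz(T,(464.7,244.9),.29))
print('ring cap',tri([(S,(339.5,176.5)),(T,(420.9,229.9))]),onz(T,(420.9,229.9),.29))
print('panel right top side',tri([(S,(290+256/3.333,145+18/3.333)),(T,(498,243.4))]))
print('panel left top side',tri([(S,(290+87/3.333,145+70/3.333)),(T,(406.5,204.4))]))
print('eye',onz(T,(140+323/3.333,200+85/3.333),.03),'pan corners',[onz(T,(140+a/3.333,200+b/3.333),z) for a,b,z in[(276,185,.029),(367,185,.029),(276,275,.012),(368,275,.012)]])
print('primer',onz(T,(209.7,279.3),.1))
E
```

```text
bin [0.5573 0.5434 0.065 ] [0.5934 0.4081 0.065 ] [0.4417 0.36   0.042 ] [0.405  0.4951 0.042 ] [0.4994 0.4517 0.0535]
bin yaw 0.3069243736046733
panel [ 0.5888 -0.256   0.325 ] [ 0.4834 -0.5021  0.325 ] 0.2677278116151848 mid [ 0.5361 -0.379   0.325 ] xaxis yaw -0.40439919018984993
free cap (array([ 0.4777, -0.4252,  0.2795]), [np.float64(6.5), np.float64(6.5)]) [ 0.4831 -0.4209  0.29  ]
ring cap (array([ 0.5226, -0.3024,  0.2829]), [np.float64(2.9), np.float64(2.9)]) [ 0.5245 -0.3003  0.29  ]
panel right top side (array([ 0.4792, -0.504 ,  0.322 ]), [np.float64(4.6), np.float64(4.6)])
panel left top side (array([ 0.5848, -0.2571,  0.3242]), [np.float64(4.2), np.float64(4.2)])
eye [0.5737 0.2492 0.03  ] pan corners [array([0.475 , 0.2937, 0.029 ]), array([0.4751, 0.204 , 0.029 ]), array([0.3875, 0.2953, 0.012 ]), array([0.3879, 0.2042, 0.012 ])]
primer [0.3953 0.3185 0.1   ]
```

>>> arm_command(plan="0 -1 0 .96; 0 -1 0 .96; 0 -1 0 .96; .7 -.6 0 0; .7 -.6 0 0; .7 -.6 0 0; .7 -.6 0 0; .7 -.6 0 0; .4 -.9 0 0; .4 -.9 0 0", hand=0.5, force=60)

```text
clock: 2.53
ee_pos: [0.3276, -0.2885, 0.2226]
orientation: [[1.0, -0.0, 0.0], [-0.0, -1.0, -0.0], [0.0, 0.0, -1.0]]
wrist_force: [1.0, -0.5, 0.5]
width: 0.5
gripper_force: 0.0
```

>>> arm_command(plan=".4 -.9 0 0; .4 -.9 0 0; .4 -.9 0 0; .4 -.9 0 0; .4 -.9 0 0; .3 -.9 0 0; .3 -.9 0 0; .3 -.9 0 0;.3 -.9 0 0; .3 -.9 0 0")

```text
clock: 3.37
ee_pos: [0.467, 0.0721, 0.2229]
orientation: [[1.0, 0.0, 0.001], [0.0, -1.0, -0.0], [0.001, 0.0, -1.0]]
wrist_force: [0.9, -0.9, 0.4]
width: 0.501
gripper_force: 0.0
```

>>> arm_command(plan=".22 -.88 0 0; .22 -.88 0 0; .22 -.88 0 0; .22 -.88 0 0; .22 -.8 .4 0; 0 0 .9 0; 0 0 .9 0; 0 0 .5 0; 0 0 0 0;0 0 0 0")

```text
clock: 4.2
ee_pos: [0.5107, 0.2428, 0.1144]
orientation: [[1.0, -0.0, -0.001], [-0.0, -1.0, -0.001], [-0.001, 0.001, -1.0]]
wrist_force: [-0.3, 0.3, 0.1]
width: 0.499
gripper_force: 0.0
```

```bash
python3 - <<'E'
from h import *
S=shot('side','s1.png');T=shot('top','t1.png')
print(r.sense()['ee_pos'])
for q in['scoop_grip','scoop_eye','scoop_lip']:
    l=lm(q);print(q,l)
s=r.sense()['ee_pos']
print(proj(S,[s]),proj(T,[s]))
o=np.zeros((600,800,3),np.uint8)
o[:300,:400]=cv2.resize(T['frame'][200:290,180:300],(400,300))
o[300:,:]=cv2.resize(S['frame'][260:410,190:390],(800,600))[:300] if 0 else cv2.resize(S['frame'][300:400,170:437],(800,300))
cv2.imwrite('pics/c1.png',o[:,:,::-1])
E
```

```text
[0.51158822 0.24302406 0.11617359]
scoop_grip {'side': [([282.1, 349.2], 0.71), ([196.1, 407.2], 0.63)], 'top': []}
scoop_eye {'side': [([255.0, 348.8], 0.68), ([250.1, 435.2], 0.47)], 'top': []}
scoop_lip {'side': [([338.5, 372.7], 0.67)], 'top': [([233.5, 282.4], 0.54)]}
[[281.22010362 319.35091003]] [[233.69794275 241.68898259]]
```

View pics/c1.png

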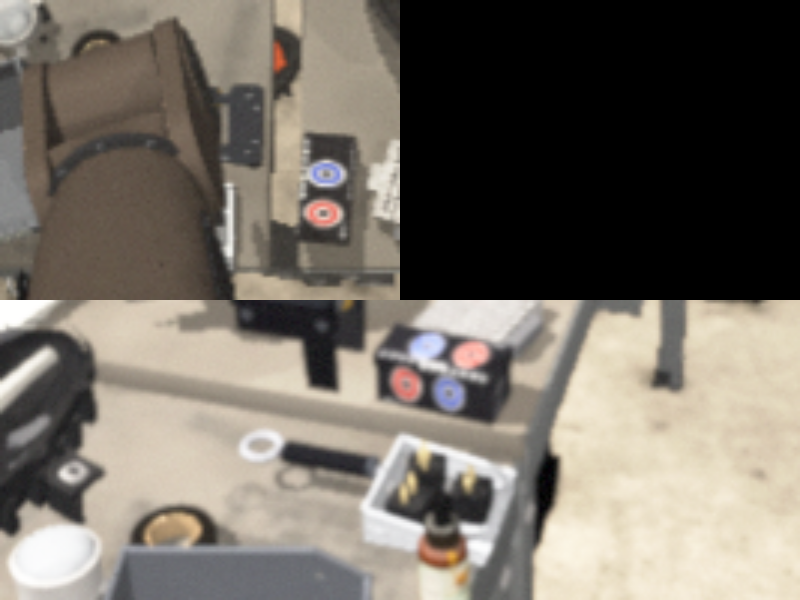

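>>> arm_command(plan="0 -.16 .6 0; 0 0 .8 0; 0 0 .7 0; 0 0 .32 0; 0 0 0 0; 0 0 0 0; 0 0 0 0")

```text
clock: 5.18
ee_pos: [0.5114, 0.2494, 0.0189]
orientation: [[1.0, -0.0, 0.002], [-0.0, -1.0, 0.0], [0.002, -0.0, -1.0]]
wrist_force: [0.9, -0.1, 0.5]
width: 0.5
gripper_force: 0.0
```

>>> arm_command(plan="0 0 0 0; 0 0 0 0; 0 0 0 0; 0 0 0 0; 0 0 0 0; 0 0 0 0; 0 0 0 0; 0 0 0 0", hand=1, force=60)

```text
clock: 5.85
ee_pos: [0.511, 0.2493, 0.018]
orientation: [[1.0, -0.0, 0.001], [-0.0, -1.0, 0.0], [0.001, -0.0, -1.0]]
wrist_force: [0.0, -0.2, 3.9]
width: 0.161
gripper_force: 59.7
```

>>> arm_command(plan="0 0 -.1 0; 0 0 -.1 0; 0 0 -.1 0; 0 0 -.1 0; 0 0 0 0")

```text
clock: 6.27
ee_pos: [0.511, 0.2493, 0.0346]
orientation: [[1.0, -0.0, 0.001], [-0.0, -1.0, 0.0], [0.001, -0.0, -1.0]]
wrist_force: [1.1, -0.8, -1.9]
width: 0.165
gripper_force: 59.6
```

```bash
cat > tilt.py <<'E'
from h import *
import sys
np.set_printoptions(precision=4,suppress=True)
def state(save=None):
    S=shot('side',save);T=shot('top'); s=r.sense();e=s['ee_pos'];x=s['orientation'][:,0]
    print('t',s['clock'],'tcp',e,'w',s['width'],'gf',s['gripper_force'],'F',s['wrist_force'],'tau',s['wrist_torque'])
    # intersect side rays with scoop's vertical mid-plane through TCP along tool x
    n=np.cross(x,[0,0,1]);P={}
    g=e+np.array([0,0,.011])
    for q in['scoop_eye','scoop_lip','scoop_grip','relay_1_mid']:
        for d in landmark_of('side',q)[:3]:
            o,v=ray(S,d['xy']);X=o+v*((g-o)@n)/(v@n);dx=(X-g)@x;dz=X[2]-g[2]
            print(q,np.round(d['xy'],1),round(d['confidence'],2),'from grip along',round(dx,4),'up',round(dz,4),'ang',round(np.degrees(np.arctan2(dz,dx)),1))
    for q in ['scoop_eye','scoop_lip','scoop']:
        for d in landmark_of('top',q)[:2]: print(' top',q,np.round(d['xy'],1),round(d['confidence'],2))
    return S,T
if __name__=='__main__': state(sys.argv[1] if len(sys.argv)>1 else None)
E
python3 tilt.py s2.png; python3 -c "
import cv2
i=cv2.imread('pics/s2.png');cv2.imwrite('pics/c2.png',cv2.resize(i[300:450,160:360],(800,600)))"
```

```text
t 6.3667 tcp [0.5108 0.2493 0.034 ] w 0.16153894634879581 gf 59.63410019874573 F [-0.2098 -0.3116 -2.3014] tau [ 0.0295 -0.1915 -0.0214]
scoop_lip [339.1 368.7] 0.59 from grip along -0.1307 up -0.0292 ang -167.4
scoop_grip [277.2 340.8] 0.85 from grip along 0.0105 up 0.0161 ang 56.9
relay_1_mid [309.7 360.6] 0.61 from grip along -0.064 up -0.0221 ang -161.0
 top scoop_lip [171.3 248.8] 0.65
 top scoop_lip [234.9 282. ] 0.52
 top scoop [235.8 269.7] 0.58
 top scoop [427.9 238.7] 0.35
```

View pics/c2.png

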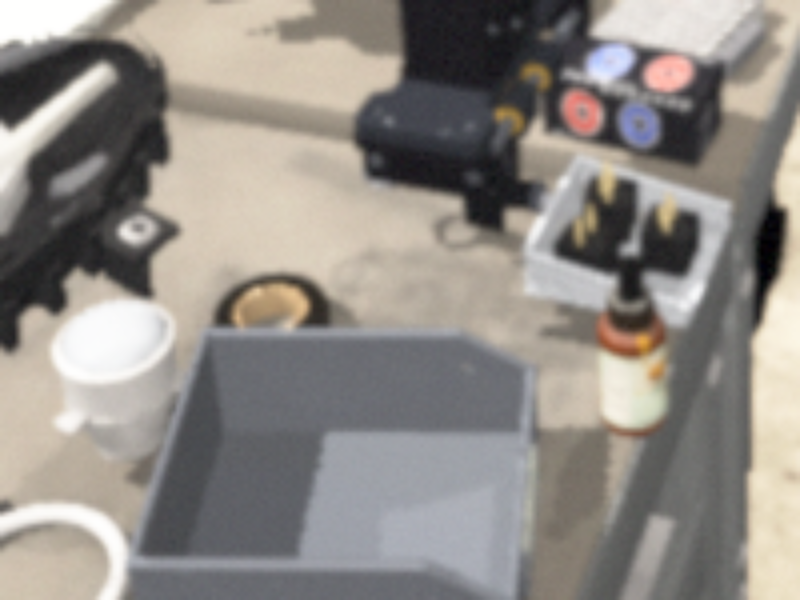

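>>> arm_command(plan="0 0 -.2 0; 0 0 -.4 0; 0 0 -.5 0; 0 0 -.6 0; 0 0 -.6 0; 0 0 -.6 0; 0 0 -.5 0; 0 0 -.4 0; 0 0 -.2 0; 0 0 0 0")

```text
clock: 7.55
ee_pos: [0.5112, 0.2494, 0.1957]
orientation: [[1.0, -0.0, 0.003], [-0.0, -1.0, 0.001], [0.003, -0.001, -1.0]]
wrist_force: [-0.4, -0.1, -2.3]
width: 0.162
gripper_force: 59.6
```

>>> arm_command(plan=".1 -.2 0 0; .2 -.4 0 0; .25 -.6 0 0; .3 -.6 0 0; .3 -.7 0 0; .3 -.7 0 0; .3 -.7 0 0; .3 -.7 0 0; .25 -.6 0 0; .2 -.4 0 0")

```text
clock: 8.38
ee_pos: [0.6107, 0.4759, 0.191]
orientation: [[1.0, 0.001, -0.002], [0.001, -1.0, -0.001], [-0.002, 0.001, -1.0]]
wrist_force: [0.4, -0.7, -1.9]
width: 0.166
gripper_force: 59.6
```

>>> arm_command(plan=".2 -.3 0 0; 0 -.1 0 -.2; 0 0 0 -.4; 0 0 0 -.5; 0 0 0 -.5; 0 0 0 -.5; 0 0 0 -.5; 0 0 0 -.3; 0 0 0 -.17; 0 0 0 0")

```text
clock: 9.22
ee_pos: [0.6184, 0.4891, 0.1926]
orientation: [[0.953, 0.303, -0.001], [0.303, -0.953, -0.001], [-0.002, 0.001, -1.0]]
wrist_force: [-0.6, -0.3, -2.1]
width: 0.165
gripper_force: 59.6
```

```bash
python3 tilt.py s3.png
```

```text
t 9.3167 tcp [0.6186 0.4892 0.1931] w 0.16550126562654607 gf 59.63391959667206 F [ 0.1042 -0.2914 -2.4462] tau [ 0.0578 -0.1168 -0.02  ]
scoop_eye [130.2 343.3] 0.6 from grip along 0.0588 up 0.0057 ang 5.6
scoop_lip [242.  355.1] 0.67 from grip along -0.1267 up -0.0223 ang -170.0
scoop_lip [341.5 244.7] 0.39 from grip along -0.294 up 0.1783 ang 148.8
scoop_lip [333.6 187.6] 0.31 from grip along -0.2827 up 0.2669 ang 136.6
scoop_grip [250.9 436.7] 0.75 from grip along -0.1255 up -0.2131 ang -120.5
scoop_grip [164.5 339.9] 0.69 from grip along -0.0004 up 0.0116 ang 91.8
relay_1_mid [202. 360.] 0.73 from grip along -0.0576 up -0.0313 ang -151.4
 top scoop_eye [188.9 207.7] 0.44
 top scoop_lip [158.3 242.4] 0.72
 top scoop [423.7 241.3] 0.7
 top scoop [157.7 230.2] 0.54
```

>>> arm_command(plan="0 0 .2 0; 0 0 .3 0; 0 0 .1 0; 0 0 0 0")

```text
clock: 10.0
ee_pos: [0.6182, 0.4888, 0.1672]
orientation: [[0.953, 0.302, -0.003], [0.302, -0.953, -0.002], [-0.003, 0.001, -1.0]]
wrist_force: [-0.9, 0.7, -2.8]
width: 0.163
gripper_force: 59.6
```

>>> arm_command(plan="0 0 0 0; 0 0 0 0; 0 0 0 0", force=30)

```text
clock: 10.25
ee_pos: [0.619, 0.4894, 0.1702]
orientation: [[0.953, 0.302, 0.001], [0.302, -0.953, 0.0], [0.001, -0.0, -1.0]]
wrist_force: [-0.3, -0.3, -2.2]
width: 0.164
gripper_force: 30.0
```

```bash
python3 tilt.py s4.png | grep -v top
```

```text
t 10.35 tcp [0.6189 0.4893 0.1702] w 0.16501947456357566 gf 29.990502297878265 F [ 0.9793 -0.2326 -1.7276] tau [ 0.0253 -0.1066 -0.0124]
scoop_eye [131.3 355. ] 0.9 from grip along 0.0614 up 0.0044 ang 4.1
scoop_lip [246.9 369.8] 0.59 from grip along -0.1326 up -0.031 ang -166.8
scoop_lip [377.8 239.8] 0.35 from grip along -0.3479 up 0.2078 ang 149.1
scoop_lip [353.6 177.9] 0.31 from grip along -0.3106 up 0.3032 ang 135.7
scoop_grip [164.9 351.2] 0.69 from grip along 0.0025 up 0.0114 ang 77.5
relay_1_mid [207.2 369.6] 0.84 from grip along -0.0642 up -0.0292 ang -155.6
relay_1_mid [314.9 402.6] 0.71 from grip along -0.2479 up -0.1081 ang -156.4
```

>>> arm_command(plan="0 0 0 0; 0 0 0 0", force=20)

```text
clock: 10.87
ee_pos: [0.6188, 0.4892, 0.1698]
orientation: [[0.953, 0.302, 0.0], [0.302, -0.953, -0.0], [0.0, 0.0, -1.0]]
wrist_force: [0.5, -0.0, -2.4]
width: 0.163
gripper_force: 20.0
```

```bash
python3 tilt.py s5.png | grep -v top
```

```text
t 10.9667 tcp [0.6188 0.4892 0.1698] w 0.16721225390270872 gf 19.995916485786438 F [-0.4292 -0.3115 -1.4789] tau [ 0.0274 -0.1093  0.0366]
scoop_eye [130.2 355.5] 0.78 from grip along 0.0637 up 0.0038 ang 3.4
scoop_lip [246.2 366.8] 0.88 from grip along -0.1318 up -0.0241 ang -169.7
scoop_grip [167.1 354.5] 0.56 from grip along 0.0001 up 0.0048 ang 89.3
relay_1_mid [205.6 369.2] 0.57 from grip along -0.0614 up -0.0278 ang -155.6
relay_1_mid [377.  238.5] 0.43 from grip along -0.3466 up 0.2104 ang 148.7
```

```bash
cat > q.py <<'E'
from h import *
import sys
S=shot('side',sys.argv[1] if len(sys.argv)>1 else None); s=r.sense();e=s['ee_pos'];x=s['orientation'][:,0];n=np.cross(x,[0,0,1]);g=e+[0,0,.011]
print('t',round(s['clock'],2),'tcp',e.round(4),'gf',s['gripper_force'],'F',s['wrist_force'].round(2))
for q in['scoop_eye','scoop_lip']:
    for d in landmark_of('side',q)[:1]:
        o,v=ray(S,d['xy']);X=o+v*((g-o)@n)/(v@n);dx=(X-g)@x;dz=X[2]-g[2]
        print(q,np.round(d['xy'],1),round(d['confidence'],2),'along',round(dx,4),'up',round(dz,4),'ang',round(np.degrees(np.arctan2(dz,dx)),1),'(level: eye 0, lip -168)',X.round(4))
E
```

>>> arm_command(plan="0 0 0 0; 0 0 0 0", force=14)

```text
clock: 11.48
ee_pos: [0.6188, 0.4893, 0.1698]
orientation: [[0.953, 0.302, 0.0], [0.302, -0.953, -0.0], [0.0, 0.0, -1.0]]
wrist_force: [0.8, 0.2, -2.8]
width: 0.168
gripper_force: 14.0
```

```bash
python3 q.py
```

```text
t 11.53 tcp [0.6188 0.4892 0.1698] gf 13.998690694570541 F [-0.4  -0.66 -3.04]
scoop_eye [132.7 357.3] 0.88 along 0.0601 up -0.0001 ang -0.0 (level: eye 0, lip -168) [0.6761 0.5074 0.1807]
scoop_lip [244.7 363.3] 0.73 along -0.1299 up -0.0165 ang -172.8 (level: eye 0, lip -168) [0.4949 0.45   0.1643]
```

>>> arm_command(plan="0 0 0 0; 0 0 0 0", force=11)

```text
clock: 11.8
ee_pos: [0.6188, 0.4892, 0.1698]
orientation: [[0.953, 0.302, 0.0], [0.302, -0.953, -0.0], [0.0, 0.0, -1.0]]
wrist_force: [-0.3, 0.1, -2.5]
width: 0.167
gripper_force: 11.0
```

```bash
python3 q.py
```

```text
t 11.85 tcp [0.6188 0.4892 0.1698] gf 10.999875515699387 F [-0.71  0.24 -1.52]
scoop_eye [202.  374.3] 0.2 along -0.0536 up -0.0389 ang -144.1 (level: eye 0, lip -168) [0.5676 0.473  0.1419]
scoop_lip [241.8 379.5] 0.67 along -0.1216 up -0.0518 ang -156.9 (level: eye 0, lip -168) [0.5028 0.4525 0.129 ]
```

>>> arm_command(plan="0 0 0 0; 0 0 0 0")

```text
clock: 12.12
ee_pos: [0.6188, 0.4892, 0.1697]
orientation: [[0.953, 0.302, -0.0], [0.302, -0.953, -0.0], [-0.0, 0.0, -1.0]]
wrist_force: [0.7, -0.3, -1.6]
width: 0.167
gripper_force: 11.0
```

```bash
python3 q.py s6.png;python3 -c "
import cv2
i=cv2.imread('pics/s6.png');cv2.imwrite('pics/c6.png',cv2.resize(i[300:480,80:320],(800,600)))"
```

```text
t 12.17 tcp [0.6188 0.4892 0.1698] gf 10.999833047389984 F [-0.15  0.45 -2.74]
scoop_lip [229.1 394.9] 0.58 along -0.0958 up -0.0864 ang -138.0 (level: eye 0, lip -168) [0.5275 0.4603 0.0944]
```

View pics/c6.png

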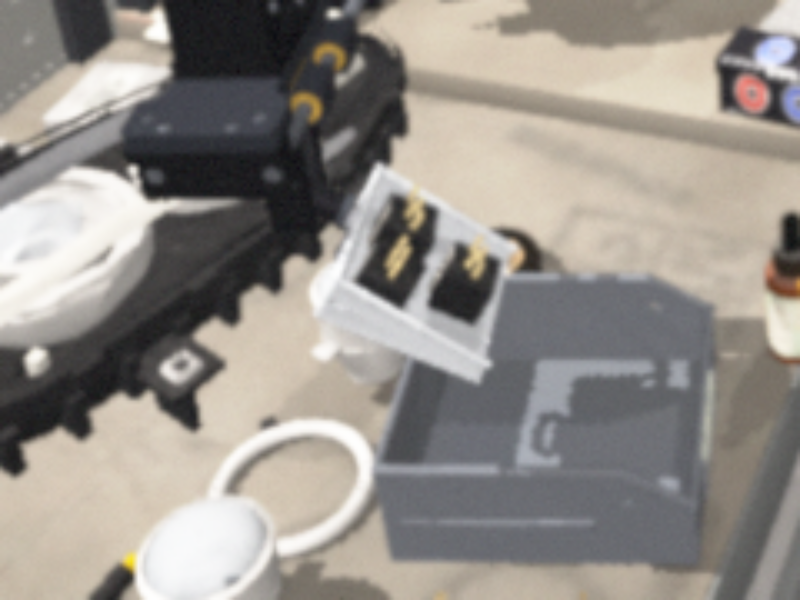

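>>> arm_command(plan="0 0 0 0")

```text
clock: 12.35
ee_pos: [0.6188, 0.4892, 0.1698]
orientation: [[0.953, 0.302, -0.0], [0.302, -0.953, -0.0], [-0.0, 0.0, -1.0]]
wrist_force: [-0.2, -0.9, -1.6]
width: 0.169
gripper_force: 11.0
```

>>> arm_command(plan="0 0 0 0; 0 0 0 0; 0 0 0 0; 0 0 0 0; 0 0 0 0; 0 0 0 0", force=60)

```text
clock: 12.85
ee_pos: [0.6188, 0.4892, 0.1698]
orientation: [[0.953, 0.302, 0.0], [0.302, -0.953, -0.0], [-0.0, 0.0, -1.0]]
wrist_force: [0.4, -0.2, -1.0]
width: 0.165
gripper_force: 60.0
```

```bash
python3 q.py s7.png;python3 -c "
import cv2
i=cv2.imread('pics/s7.png');cv2.imwrite('pics/c7.png',cv2.resize(i[300:480,80:320],(800,600)))"
```

```text
t 12.9 tcp [0.6188 0.4892 0.1698] gf 59.99934196472168 F [-0.76 -0.12 -1.72]
scoop_eye [200.1 371.2] 0.4 along -0.0513 up -0.0321 ang -148.0 (level: eye 0, lip -168) [0.5699 0.4737 0.1487]
scoop_lip [232.4 394.6] 0.67 along -0.1018 up -0.0858 ang -139.9 (level: eye 0, lip -168) [0.5218 0.4585 0.095 ]
```

View pics/c7.png

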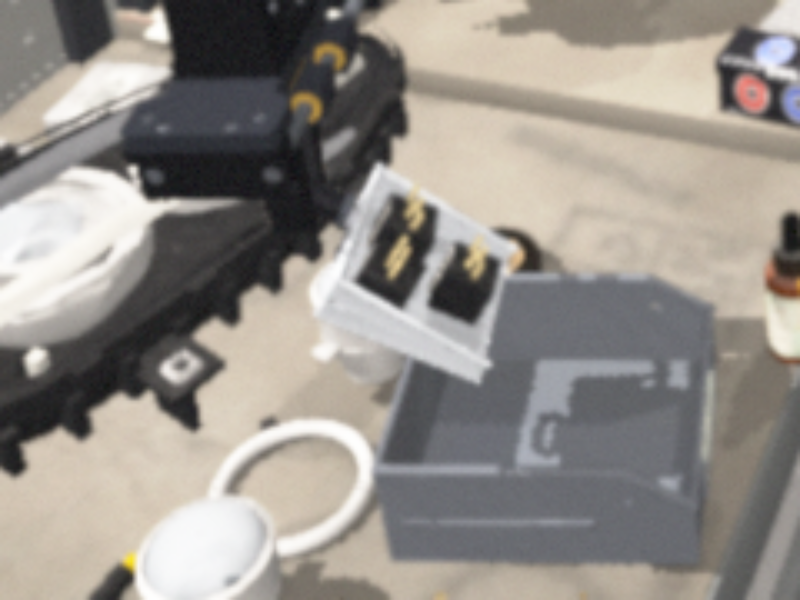

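>>> arm_command(plan="0 0 0 0; 0 0 0 0; 0 0 0 0", force=9.5)

```text
clock: 13.25
ee_pos: [0.6188, 0.4892, 0.1698]
orientation: [[0.953, 0.302, -0.0], [0.302, -0.953, -0.0], [-0.0, 0.0, -1.0]]
wrist_force: [-0.3, -0.4, -2.0]
width: 0.164
gripper_force: 9.5
```

```bash
python3 q.py s8.png
```

```text
t 13.3 tcp [0.6188 0.4892 0.1698] gf 9.499899297952652 F [-0.38  0.8  -2.44]
scoop_lip [228.1 392.6] 0.9 along -0.0946 up -0.0811 ang -139.4 (level: eye 0, lip -168) [0.5286 0.4606 0.0997]
```

>>> arm_command(plan="0 0 0 0; 0 0 0 0; 0 0 0 0", force=8.5)

```text
clock: 13.65
ee_pos: [0.6188, 0.4892, 0.1698]
orientation: [[0.953, 0.302, 0.0], [0.302, -0.953, -0.0], [-0.0, 0.0, -1.0]]
wrist_force: [0.4, 0.5, -1.9]
width: 0.17
gripper_force: 8.5
```

```bash
python3 q.py s9.png
```

```text
t 13.7 tcp [0.6188 0.4892 0.1698] gf 8.499905616044998 F [ 0.1   0.07 -1.51]
scoop_eye [363.2 163.5] 0.58 along -0.3236 up 0.3236 ang 135.0 (level: eye 0, lip -168) [0.3104 0.3915 0.5044]
scoop_lip [229.3 393. ] 0.9 along -0.0967 up -0.082 ang -139.7 (level: eye 0, lip -168) [0.5267 0.46   0.0988]
```

>>> arm_command(plan="0 0 0 0; 0 0 0 0; 0 0 0 0", force=7)

```text
clock: 14.05
ee_pos: [0.6188, 0.4892, 0.1697]
orientation: [[0.953, 0.302, 0.0], [0.302, -0.953, -0.0], [-0.0, 0.0, -1.0]]
wrist_force: [0.6, 0.1, -2.2]
width: 0.168
gripper_force: 7.0
```

```bash
python3 q.py
```

```text
t 14.1 tcp [0.6188 0.4892 0.1698] gf 6.999958008527756 F [ 1.01 -0.23 -2.15]
scoop_eye [199.2 373.6] 0.62 along -0.049 up -0.0373 ang -142.8 (level: eye 0, lip -168) [0.5721 0.4744 0.1435]
scoop_lip [220.6 404.3] 0.88 along -0.0782 up -0.1082 ang -125.8 (level: eye 0, lip -168) [0.5443 0.4656 0.0726]
```

>>> arm_command(plan="0 0 0 0; 0 0 0 0", force=5.5)

```text
clock: 14.37
ee_pos: [0.6189, 0.4892, 0.1698]
orientation: [[0.953, 0.302, 0.0], [0.302, -0.953, -0.0], [0.0, 0.0, -1.0]]
wrist_force: [0.4, -0.5, -1.8]
width: 0.17
gripper_force: 5.5
```

```bash
python3 q.py s10.png
```

```text
t 14.42 tcp [0.6188 0.4893 0.1699] gf 5.499872714281082 F [ 0.63 -0.22 -1.69]
scoop_lip [215.5 401.9] 0.86 along -0.0697 up -0.1024 ang -124.2 (level: eye 0, lip -168) [0.5524 0.4682 0.0784]
```

>>> arm_command(plan="0 0 0 0; 0 0 0 0; 0 0 0 0; 0 0 0 0; 0 0 0 0", force=60)

```text
clock: 14.93
ee_pos: [0.6188, 0.4892, 0.1698]
orientation: [[0.953, 0.302, 0.0], [0.302, -0.953, -0.0], [0.0, 0.0, -1.0]]
wrist_force: [0.5, -0.7, -0.6]
width: 0.167
gripper_force: 60.0
```

```bash
python3 q.py s11.png;python3 -c "
import cv2
i=cv2.imread('pics/s11.png');cv2.imwrite('pics/c11.png',cv2.resize(i[300:480,80:320],(800,600)))"
```

```text
t 14.98 tcp [0.6188 0.4892 0.1698] gf 59.99966740608215 F [ 0.5   1.11 -0.66]
scoop_lip [215.9 402.4] 0.9 along -0.0702 up -0.1035 ang -124.1 (level: eye 0, lip -168) [0.5519 0.468  0.0772]
```

View pics/c11.png

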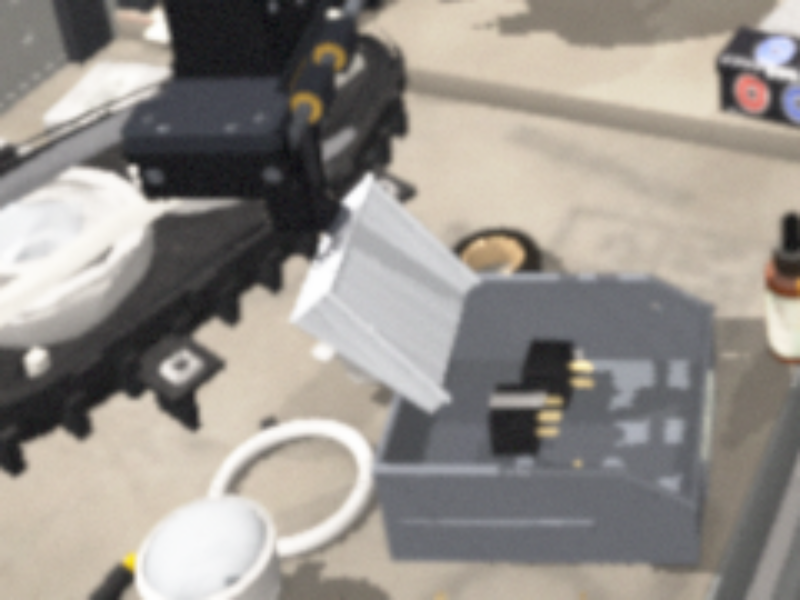

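>>> arm_command(plan="0 0 -.3 0; 0 0 -.6 0; 0 0 -.6 0; 0 0 -.5 0.5; 0 0 0 .8; 0 0 0 .9; 0 0 0 .86; -.28 .75 0 0; -.28 .75 0 0; -.28 .75 0 0")

```text
clock: 15.92
ee_pos: [0.5846, 0.3984, 0.2503]
orientation: [[1.0, 0.002, 0.0], [0.002, -1.0, 0.0], [0.0, -0.0, -1.0]]
wrist_force: [0.5, 0.5, -1.4]
width: 0.168
gripper_force: 60.0
```

>>> arm_command(plan="-.28 .75 0 0; -.28 .75 0 0; -.28 .75 0 0; -.28 .75 .1 0; -.28 .75 .4 0; 0 0 .8 0; 0 0 .8 0; 0 0 .6 0; 0 0 .4 0; 0 0 0 0")

```text
clock: 16.75
ee_pos: [0.5285, 0.2487, 0.1237]
orientation: [[1.0, 0.001, -0.004], [0.001, -1.0, -0.001], [-0.004, 0.001, -1.0]]
wrist_force: [-1.0, 0.8, -1.4]
width: 0.166
gripper_force: 60.0
```

```bash
python3 - <<'E'
from h import *
S=shot('side','s12.png');T=shot('top','t12.png')
c=np.array([.5,.4517,0]);y=.307;R=np.array([[np.cos(y),np.sin(y)],[-np.sin(y),np.cos(y)]])
for n,c0 in(('side',S),('top',T)):
    for d in landmark_of(n,'relay_1_mid')[:5]:
        X=onz(c0,d['xy'],.017);print(n,np.round(d['xy'],1),round(d['confidence'],2),'in bin',R@(X-c)[:2])
o=np.hstack([cv2.resize(T['frame'][200:290,140:230],(400,400)),cv2.resize(S['frame'][320:470,170:320],(400,400))])
cv2.imwrite('pics/c12.png',o[:,:,::-1])
E
python3 q.py
```

```text
top [188.8 208.7] 0.63 in bin [ 0.11527112 -0.07477381]
top [159.5 255.2] 0.59 in bin [-0.00517347  0.06192307]
t 17.0 tcp [0.5301 0.2494 0.1275] gf 59.99963164329529 F [ 0.85  0.51 -0.56]
scoop_eye [231.1 384.1] 0.33 along 0.1218 up -0.234 ang -62.5 (level: eye 0, lip -168) [ 0.6525  0.2496 -0.0955]
scoop_lip [303.5 354.3] 0.65 along -0.0697 up -0.1012 ang -124.5 (level: eye 0, lip -168) [0.4607 0.2494 0.0373]
```

View pics/c12.png

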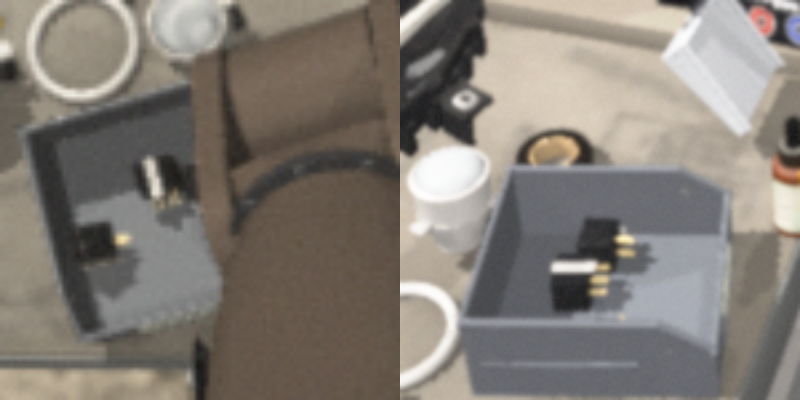

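>>> arm_command(plan="0 0 .4 0; 0 0 .3 0; 0 0 .2 0; 0 0 .15 0; 0 0 .15 0; 0 0 .15 0; 0 0 .15 0; 0 0 .1 0; 0 0 0 0; 0 0 0 0", force=12)

```text
clock: 17.93
ee_pos: [0.5299, 0.2493, 0.0624]
orientation: [[1.0, 0.001, 0.001], [0.001, -1.0, 0.0], [0.001, -0.0, -1.0]]
wrist_force: [2.0, 0.4, 1.3]
width: 0.172
gripper_force: 13.5
```

>>> arm_command(plan="0 0 0 0; 0 0 0 0; 0 0 0 0", force=60)

```text
clock: 18.18
ee_pos: [0.5297, 0.2492, 0.0621]
orientation: [[1.0, 0.001, 0.001], [0.001, -1.0, 0.0], [0.001, -0.0, -1.0]]
wrist_force: [3.4, 0.7, 3.6]
width: 0.164
gripper_force: 61.8
```

```bash
python3 q.py
```

```text
t 18.23 tcp [0.5296 0.2492 0.0621] gf 61.76282940868987 F [ 2.44 -0.42  3.52]
scoop_eye [240.6 319.2] 0.72 along 0.0768 up 0.0296 ang 21.1 (level: eye 0, lip -168) [0.6064 0.2493 0.1027]
scoop_lip [311.6 368.7] 0.79 along -0.0867 up -0.072 ang -140.3 (level: eye 0, lip -168) [0.443  0.2492 0.0011]
```

>>> arm_command(plan="0 0 -.4 0; 0 0 -.8 0; 0 0 -.9 0; -.34 .78 -.48 0; -.34 .78 -.48 0; -.34 .78 -.48 0; -.34 .78 -.48 0; -.34 .78 -.48 0; -.34 .78 -.48 0; -.34 .78 -.48 0")

```text
clock: 19.17
ee_pos: [0.4325, 0.0297, 0.2805]
orientation: [[1.0, 0.001, -0.002], [0.001, -1.0, 0.0], [-0.002, -0.0, -1.0]]
wrist_force: [0.9, -0.2, -0.0]
width: 0.163
gripper_force: 61.9
```

>>> arm_command(plan="-.34 .78 -.48 0; -.25 .9 0 0; -.25 .9 0 0; -.25 .9 0 0; -.25 .9 0 0; -.25 .9 0 0; -.25 .9 0 0; -.25 .7 0 0; -.1 .3 0 .3; 0 0 0 .6")

```text
clock: 20.0
ee_pos: [0.3456, -0.2584, 0.2986]
orientation: [[0.996, -0.093, -0.002], [-0.093, -0.996, 0.001], [-0.002, -0.001, -1.0]]
wrist_force: [0.0, 0.2, -1.1]
width: 0.166
gripper_force: 61.9
```

>>> arm_command(plan="0 0 0 .8; 0 0 0 .8; 0 0 0 .8; 0 0 0 .6; 0 0 0 .1; 0 0 0 0; 0 0 0 0")

```text
clock: 20.58
ee_pos: [0.3468, -0.2563, 0.2992]
orientation: [[0.922, -0.387, -0.001], [-0.387, -0.922, 0.001], [-0.001, -0.0, -1.0]]
wrist_force: [-0.7, -0.7, -0.8]
width: 0.163
gripper_force: 61.9
```

>>> arm_command(plan=".36 .64 .1 0; .36 .64 .1 0; .36 .64 .1 0; .36 .64 .05 0; 0 0 0 0; 0 0 0 0; 0 0 0 0")

```text
clock: 21.17
ee_pos: [0.36, -0.3727, 0.2851]
orientation: [[0.922, -0.388, -0.001], [-0.388, -0.922, 0.001], [-0.001, -0.001, -1.0]]
wrist_force: [0.2, 0.4, -1.7]
width: 0.164
gripper_force: 61.9
```

```bash
python3 tilt.py s13.png; python3 - <<'E'
from h import *
T=shot('top','t13.png');S=cv2.imread('pics/s13.png')
C=shot('side')
for q in('hook_tip','hook_peg','scoop_eye'):print(q,lm(q))
s=r.sense();x=s['orientation'][:,0];root=np.array([.511,-.436,.240]);tip=[.4795,-.4225,.289]
eye=s['ee_pos']+.0745*x+[0,0,.042]
for c in(C,T):print('proj tip,root,eye',proj(c,[tip,root,eye]).round(1).tolist())
o=np.hstack([cv2.resize(T['frame'][190:280,390:510],(400,300)),cv2.resize(C['frame'][135:255,285:445],(400,300))])
cv2.imwrite('pics/c13.png',cv2.resize(o[:,:,::-1],(800,300)))
E
```

```text
t 21.2667 tcp [ 0.3602 -0.3724  0.2856] w 0.1621263396135037 gf 61.93918629200198 F [-0.0212  0.5308 -1.776 ] tau [ 0.0114 -0.0102  0.0365]
scoop_eye [375.9 155. ] 0.85 from grip along 0.0705 up 0.0354 ang 26.7
scoop_lip [421.5 195.7] 0.74 from grip along -0.0971 up -0.0675 ang -145.2
scoop_grip [389.8 166.2] 0.66 from grip along 0.0182 up 0.0069 ang 20.8
scoop_grip [231.7 384. ] 0.22 from grip along 0.9983 up -1.4267 ang -55.0
 top scoop_eye [462.9 262.4] 0.42
hook_tip {'side': [([332.7, 187.5], 0.6), ([363.7, 166.4], 0.54)], 'top': [([464.2, 246.9], 0.41)]}
hook_peg {'side': [([235.1, 426.9], 0.52), ([352.4, 176.7], 0.51)], 'top': [([461.7, 239.3], 0.46)]}
scoop_eye {'side': [([376.0, 157.0], 0.78)], 'top': [([160.3, 256.7], 0.59), ([461.1, 261.8], 0.44)]}
proj tip,root,eye [[360.3, 165.7], [351.7, 178.4], [374.9, 156.2]]
proj tip,root,eye [[465.2, 246.2], [464.4, 236.9], [462.7, 263.8]]
```

View pics/c13.png

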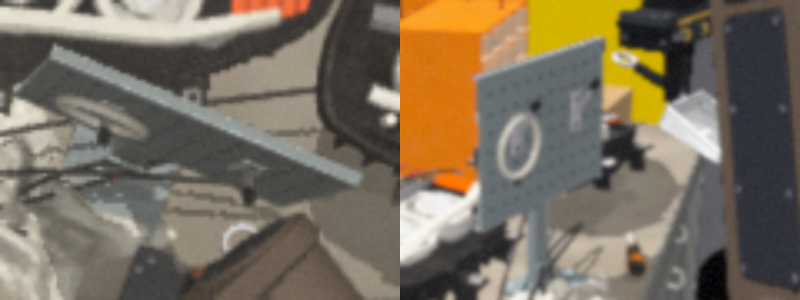

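```bash
python3 - <<'E'
from h import *
np.set_printoptions(precision=4,suppress=True)
S=shot('side');T=shot('top')
t=tri([(S,(362.9,167.5)),(T,(464.6,247))]);e=tri([(S,(375.5,156.5)),(T,(462.3,262))])
s=r.sense();R=s['orientation'];tcp=s['ee_pos']
print(t,e,(e[0]-tcp)@R, 'tip-eye in tool',(t[0]-e[0])@R)
print('model eye',tcp+.0725*R[:,0]+[0,0,.044])
y=.4;n=np.array([-.919,.393,0]);print('tip via panel: ', np.array([.531,-.379,0])-.065*np.array([.39,.92,0])+n*.0374)
E
```

```text
(array([ 0.4744, -0.4231,  0.2831]), [np.float64(3.6), np.float64(3.6)]) (array([ 0.4304, -0.4023,  0.3265]), [np.float64(3.5), np.float64(3.5)]) [ 0.0759 -0.0005 -0.041 ] tip-eye in tool [0.0487 0.002  0.0434]
model eye [ 0.4271 -0.4015  0.3294]
tip via panel:  [ 0.4713 -0.4241  0.    ]
```

>>> arm_command(plan=".3 .02 .2 0; .35 .02 .2 0; .35 .01 .25 0; 0 0 .13 0; 0 0 0 0; 0 0 0 0; 0 0 0 0; 0 0 0 0")

```text
clock: 22.78
ee_pos: [0.3961, -0.3907, 0.2548]
orientation: [[0.921, -0.389, 0.001], [-0.389, -0.921, -0.001], [0.001, 0.0, -1.0]]
wrist_force: [0.5, -0.6, -1.5]
width: 0.162
gripper_force: 61.9
```

```bash
python3 - <<'E'
from h import *
C=shot('side','s14.png');T=shot('top','t14.png')
s=r.sense();R=s['orientation'];print(s['ee_pos'],s['wrist_force'])
eye=s['ee_pos']+R@[.0745,-.0005,-.0435]
for c in(C,T):print('proj tip, eye',proj(c,[[.4744,-.4231,.287],eye]).round(1).tolist())
for q in('hook_tip','scoop_eye'):print(q,lm(q))
o=np.hstack([cv2.resize(T['frame'][220:280,430:490],(400,400),interpolation=cv2.INTER_CUBIC),cv2.resize(C['frame'][140:200,330:390],(400,400),interpolation=cv2.INTER_CUBIC)])
cv2.imwrite('pics/c14.png',o[:,:,::-1])
E
```

```text
[ 0.396189   -0.39069646  0.25483022] [ 0.61261475  0.70569997 -0.23754329]
proj tip, eye [[361.8, 166.3], [364.5, 163.3]]
proj tip, eye [[465.3, 248.2], [465.2, 251.2]]
hook_tip {'side': [([379.0, 171.5], 0.6), ([362.4, 164.1], 0.48)], 'top': [([466.4, 246.5], 0.53)]}
scoop_eye {'side': [([366.2, 165.5], 0.86)], 'top': [([463.8, 251.2], 0.45), ([211.3, 216.5], 0.43), ([462.9, 241.3], 0.24)]}
```

View pics/c14.png

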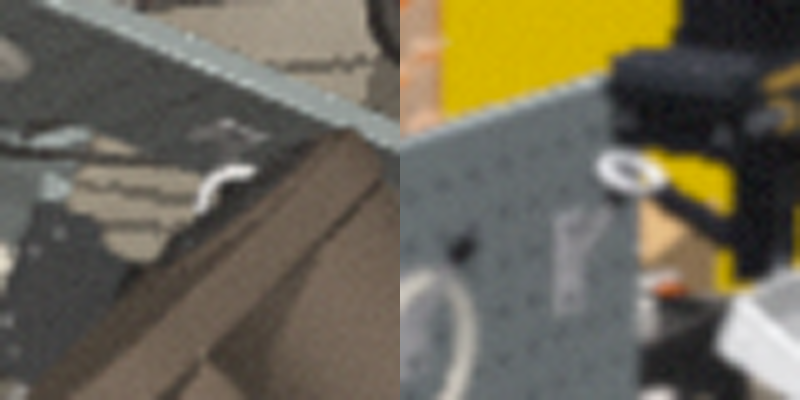

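>>> arm_command(plan=".1 0 0 0; .07 0 .1 0; .07 0 .1 0; .07 0 .1 0; .07 0 .1 0; .07 0 .1 0; 0 0 0 0; 0 0 0 0")

```text
clock: 23.75
ee_pos: [0.413, -0.3977, 0.2338]
orientation: [[0.921, -0.389, -0.0], [-0.389, -0.921, 0.0], [-0.001, -0.0, -1.0]]
wrist_force: [0.2, -0.1, -1.2]
width: 0.165
gripper_force: 61.9
```

```bash
python3 - <<'E'
from h import *
C=shot('side','s15.png');T=shot('top','t15.png')
s=r.sense();print(s['ee_pos'],s['wrist_force'])
o=np.hstack([cv2.resize(T['frame'][220:280,430:490],(400,400),interpolation=cv2.INTER_CUBIC),cv2.resize(C['frame'][140:200,330:390],(400,400),interpolation=cv2.INTER_CUBIC)])
cv2.imwrite('pics/c15.png',o[:,:,::-1])
E
python3 q.py
```

```text
[ 0.41292034 -0.39770743  0.23432278] [-0.11364011  0.31024505  0.01501509]
t 23.9 tcp [ 0.4129 -0.3977  0.2345] gf 61.93934585986426 F [-1.02 -0.49 -1.03]
scoop_eye [361.2 170. ] 0.84 along 0.0691 up 0.0286 ang 22.5 (level: eye 0, lip -168) [ 0.4766 -0.4246  0.274 ]
scoop_lip [404.5 208.6] 0.74 along -0.0994 up -0.0708 ang -144.5 (level: eye 0, lip -168) [ 0.3214 -0.3591  0.1747]
```

```bash
python3 - <<'E'
import cv2
for f in('s0','s14','s15'):
    g=cv2.cvtColor(cv2.imread(f'pics/{f}.png'),cv2.COLOR_BGR2GRAY);print(f,'cols 352-374, rows 160-180')
    for y in range(160,181):print(y,' '.join('%3d'%v for v in g[y,352:375]))
E
```

```text
s0 cols 352-374, rows 160-180
160  99  95  94  94  99  99  89  89  95 100 100  97  98 113 143 154 160 159 159 160 159 159 159
161  98  94  87  89  97  97  98  96 100 100 101 100 103 116 145 157 161 161 158 161 155 158 161
162  99  99  92  94  98  97 100 100 100 101  99 100 101 116 147 155 160 159 159 160 160 160 160
163  97  97  97  96  99  99  93  98  98  99  97 102 102 113 144 156 159 160 161 159 159 160 159
164  97  99  99  99  99 100  97  99  98  99  96  95  96 115 141 157 157 161 158 160 158 159 159
165  99  97  99  97  96  96 101  98  99  95  87  82  91 109 141 155 160 158 161 158 158 159 159
166  99 100  97  98 100  96  90  96  97  88  75  69  72 104 143 155 160 158 159 160 158 160 161
167  98 100  97  93  99  96  90  91  92  80  64  53  60  99 140 155 160 160 159 163 160 160 160
168 100  92  86  92  98  96  92  95  83  66  36  36  60 101 145 163 169 162 164 165 160 160 160
169  97  94  91  94  97  98 100  93  80  57  37  44  70 104 152 172 175 175 175 172 175 174 173
170  96  98 100 101 106 102 100  95  90  74  59  65  86 116 155 178 183 185 183 183 183 182 184
171 100 104 11
[... 4339 characters left out ...]
 178 193 195 193 179 128  61
174 106 130 138 117 114 121 130 133 133 135 121  94  61  49  61 100 144 170 181 182 159 106  55
175 106 133 143 130 124 129 130 123 113 111  91  67  41  43  47  60  84 108 139 150 129  85  40
176 107 130 145 140 132 134 127 117 109 103  90  69  49  41  40  45  46  61  82  98  98  67  34
177 107 131 143 140 134 133 119 110 106 107 100  91  80  58  46  38  36  47  49  57  59  46  30
178 105 132 142 138 132 128 114 106 106 100  98  99  96  82  78  64  43  42  39  44  43  41  30
179 109 133 143 139 136 121 108 106 108 100  95 101 103 102 108  95  68  53  43  42  42  38  34
180 109 131 141 141 138 122 104 100 107 105 100 100 103 109 121 125 115 100  73  55  41  35  29
```

>>> arm_command(plan=".06 0 .08 0; .06 0 .08 0; .06 0 .08 0; .06 0 .08 0; .06 0 .08 0; 0 0 0 0; 0 0 0 0")

```text
clock: 24.58
ee_pos: [0.423, -0.4018, 0.2175]
orientation: [[0.921, -0.389, -0.003], [-0.389, -0.921, 0.002], [-0.003, -0.001, -1.0]]
wrist_force: [-9.4, 2.4, 0.5]
width: 0.165
gripper_force: 60.1
```

```bash
python3 q.py s16.png; python3 - <<'E'
import cv2
for f in('s16',):
    g=cv2.cvtColor(cv2.imread(f'pics/{f}.png'),cv2.COLOR_BGR2GRAY)
    for y in range(163,184):print(y,' '.join('%3d'%v for v in g[y,346:370]))
E
```

```text
t 24.63 tcp [ 0.4229 -0.4018  0.2175] gf 60.057348642949364 F [-7.78  2.98  0.35]
scoop_eye [358.8 170.6] 0.96 along 0.0676 up 0.0421 ang 31.9 (level: eye 0, lip -168) [ 0.4853 -0.4281  0.2706]
scoop_lip [397.  214.1] 0.72 along -0.0843 up -0.0781 ang -137.2 (level: eye 0, lip -168) [ 0.345  -0.3689  0.1504]
163  98 103 100  99  97  95  75  46  34  38  41  45  43  45  44  50  51  50  51  54  49  56  57  49
164  96 102 107 105 102 100  73  43  32  27  36  28  30  33  34  39  42  44  46  49  46  47  53  49
165  96 106 102 106 104 101  84  56  35  25  24  27  31  29  26  35  31  28  30  35  37  39  38  44
166 102 104 103 106 106 102  95  69  43  28  28  25  28  25  30  28  19  27  28  29  29  32  24  30
167 105 108 103 104 104 106 100  81  60  49  40  29  25  23  24  28  24  28  25  24  26  22  27  25
168 104 106 106 107 103 105  97  79  65  65  54  39  24  20  25  29  26  19  26  28  27  18  20  22
169 105 104 102 102  98 103  97  81  61  61  51  34  32  19  29  28  24  25  21  23  22  19  25  33
170 102 104 101  97  98 100 101  80  55  37  36  30  29  28  24  25  22  30  22  22  21  2
[... 609 characters left out ...]

177 106 103 102  98  99 101 104 131 146 141 133 128 122 113 104  81  49  36  36  54  97 144 162 143
178 100 102 103  99  94 101 107 131 143 141 135 125 111 107  99  75  43  29  35  41  56  83 108 107
179  98 106 105 107 103 101 105 130 142 138 134 119 107 105 104  84  62  42  33  36  41  51  59  76
180 103 107 107 108 106 104 109 131 141 141 135 120 103 101 104  98  89  64  51  35  44  41  50  53
181 103 104 109 103 107 104 111 132 143 145 144 122 100 101 107 107 102  91  77  60  45  38  39  42
182 105 106 106 108 107 103 113 131 145 145 140 123 104 101 104 108 101 105 100  88  69  52  39  42
183 107 106 105 104 104 104 113 136 141 133 134 120 111 109 106 107 106 104 110 115 107  78  49  31
```

>>> arm_command(plan="-.08 0 0 0; 0 0 0 0; 0 0 0 0")

```text
clock: 24.98
ee_pos: [0.4212, -0.4012, 0.2181]
orientation: [[0.921, -0.389, 0.0], [-0.389, -0.921, -0.0], [0.0, 0.0, -1.0]]
wrist_force: [-0.4, 0.0, -1.3]
width: 0.165
gripper_force: 60.0
```

>>> arm_command(plan="0 0 0 0; 0 0 0 0; 0 0 0 0; 0 0 0 0; 0 0 0 0; 0 0 0 0", hand=0.55)

```text
clock: 25.48
ee_pos: [0.4211, -0.4011, 0.2183]
orientation: [[0.921, -0.389, 0.0], [-0.389, -0.921, -0.0], [0.0, 0.0, -1.0]]
wrist_force: [0.9, 0.4, 0.7]
width: 0.443
gripper_force: 0.0
```

```bash
python3 q.py s17.png
```

```text
t 25.53 tcp [ 0.4211 -0.4011  0.2183] gf 0.0 F [-0.16  0.51 -0.44]
scoop_eye [358.3 175.3] 0.77 along 0.0714 up 0.0249 ang 19.3 (level: eye 0, lip -168) [ 0.4869 -0.4289  0.2542]
scoop_lip [362.7 232. ] 0.65 along 0.0482 up -0.1749 ang -74.6 (level: eye 0, lip -168) [ 0.4656 -0.4199  0.0544]
```

>>> arm_command(plan="0 0 -.3 0; 0 0 -.6 0; 0 0 -.8 0; 0 0 -.8 0; 0 0 -.5 0; -.4 0 0 0; -.8 0 0 0; -.8 0 0 0; -.4 0 0 0; 0 0 0 0")

```text
clock: 26.47
ee_pos: [0.3305, -0.3626, 0.3389]
orientation: [[0.921, -0.39, 0.0], [-0.39, -0.921, -0.001], [0.0, 0.001, -1.0]]
wrist_force: [-0.2, 0.0, -1.1]
width: 0.448
gripper_force: 0.0
```

```bash
python3 - <<'E'
from h import *
np.set_printoptions(precision=4,suppress=True)
S=shot('side','s18.png');T=shot('top','t18.png')
print(r.sense()['clock'],r.sense()['ee_pos'])
c=np.array([.5,.4517,0]);y=.307;R=np.array([[np.cos(y),np.sin(y)],[-np.sin(y),np.cos(y)]])
for n,c0 in(('side',S),('top',T)):
    for d in landmark_of(n,'relay_1_mid')[:5]:
        X=onz(c0,d['xy'],.017);print('relay',n,np.round(d['xy'],1),round(d['confidence'],2),'in bin',R@(X-c)[:2])
for q in('scoop_eye','scoop_lip','hung_ring','bin'):
    l=lm(q);print(q,l)
    if l['side'] and l['top']: print('  ',*tri([(S,l['side'][0][0]),(T,l['top'][0][0])]))
g=cv2.cvtColor(T['frame'],cv2.COLOR_RGB2GRAY);m=(g<45).astype(np.uint8)
m[:, :145]=0;m[:,202:]=0;m[:218]=0;m[278:]=0
n,_,st,ce=cv2.connectedComponentsWithStats(m)
for i in range(1,n):
    if st[i,4]>8:print('dark blob',st[i],ce[i],R@(onz(T,ce[i],.02)-c)[:2])
E
```

```text
26.5667 [ 0.3326 -0.364   0.3388]
relay top [159.1 258.1] 0.6 in bin [-0.0141  0.0658]
scoop_eye {'side': [([357.3, 178.3], 0.69), ([378.1, 239.4], 0.63)], 'top': [([462.4, 240.9], 0.59)]}
   [ 0.4948 -0.4295  0.2435] [np.float64(4.5), np.float64(4.5)]
scoop_lip {'side': [([358.6, 229.6], 0.77)], 'top': [([445.1, 248.5], 0.56), ([450.6, 244.7], 0.23)]}
   [ 0.4884 -0.4273  0.0587] [np.float64(6.5), np.float64(6.5)]
hung_ring {'side': [([331.9, 195.0], 0.64)], 'top': [([421.2, 221.8], 0.68)]}
   [ 0.5534 -0.3184  0.2159] [np.float64(4.7), np.float64(4.7)]
bin {'side': [([247.6, 436.3], 0.64)], 'top': [([184.4, 237.9], 0.69), ([172.6, 249.8], 0.64)]}
   [ 0.5281  0.4362 -0.0313] [np.float64(12.2), np.float64(12.2)]
dark blob [176 235   5   7  19] [178.1579 238.5263] [ 0.0288 -0.0143]
dark blob [184 237   5   7  18] [185.8889 240.5   ] [ 0.0146 -0.0374]
dark blob [157 251   9   8  40] [161.15  254.325] [-0.0046  0.0549]
```

```bash
python3 - <<'E'
from h import *
S=shot('side');T=shot('top','t19.png')
for p in[(178.2,238.5),(185.9,240.5),(161.2,254.3)]:
    print(p,'->side',proj(S,[onz(T,p,.018)]).round(1).tolist())
print('side blobs -> top',[proj(T,[onz(S,p,.018)]).round(1).tolist() for p in[(246.9,410),(234.9,427)]])
g=cv2.cvtColor(T['frame'],cv2.COLOR_RGB2GRAY)
for y in range(230,262):print(y,' '.join('%3d'%v for v in g[y,155:195]))
E
```

```text
(178.2, 238.5) ->side [[234.4, 420.6]]
(185.9, 240.5) ->side [[243.7, 411.2]]
(161.2, 254.3) ->side [[247.3, 451.1]]
side blobs -> top [[[187.2, 241.9]], [[174.1, 240.8]]]
230  62  68  79  76  83  91  87  90  89  92  91  90  89  97  90  94  94  94  89  88  89  93  83  82  84  81  81  85  83  80  82  82 108 121  73  62  63  57  86 115
231  78  87  89  92  91  88  93  97  91  92  92  91  92  90  88  91  93  93  90  93  87  94  88  83  81  85  79  85  84  85  80  88 106 128  83  59  55  56  78 115
232  90  88  90  90  91  92  86  86  91  91  91  91  94  91  89  91  92  92  90  97  96  92  93  80  83  81  85  83  85  83  83  79  93 109 102  61  62  65  73 112
233  90  92  96  91  91  91  91  90  91  90  92  90  92  90  93  92  93  93  89  89  90  96  90  90  86  85  83  83  85  84  83  82  88 105 117  67  61  64  69 110
234  91  91  89  87  89  94  94  89  88  93  89  92  90  90  90  93  90  89  94  90  90  88  81  91  82  84  83  84  82  82  81  84  82 106 123  70  69  73  60  83
235  93  88  92  91  90  90  91  90  91  90  89  95  86  91  92  87  82 101 148 124  68  49  43  54  66  81 
[... 3619 characters left out ...]
 137 137 131 129 131 127 124 130 127 129 124
258  56  54  41  39  53  54  62  71  74  75  78  92 101  98  90  93 107 125 138 138 137 137 137 136 133 139 139 140 138 138 136 137 128 129 128 128 126 129 131 123
259  55  53  51  58  80  71  89  98 102  96  92  90  91  93  92  94 126 137 139 136 135 138 139 137 136 138 137 140 138 137 136 137 136 131 129 130 130 127 130 129
260  59  52  56  74 103  91  89  91  90  92  93  90  93  92  91 104 130 140 140 139 134 140 136 136 138 136 136 134 138 135 136 136 138 134 130 126 133 129 129 130
261  53  54  49  61  78  88  90  87  88  91  92  91  95  94  97 123 139 139 139 138 138 136 135 140 138 137 137 138 137 136 138 137 138 134 132 129 130 126 132 131
```

>>> arm_command(plan="0 0 0 0; 0 0 0 0; 0 0 0 0; 0 0 0 0; 0 0 0 0; 0 0 0 0; 0 0 0 0; 0 0 0 0; 0 0 0 0; 0 0 0 0")

```text
clock: 28.0
ee_pos: [0.3326, -0.3638, 0.3383]
orientation: [[0.921, -0.389, 0.0], [-0.389, -0.921, -0.0], [0.0, 0.0, -1.0]]
wrist_force: [-0.1, -0.5, -0.1]
width: 0.448
gripper_force: 0.0
```

>>> arm_command(plan="0 0 0 0; 0 0 0 0; 0 0 0 0; 0 0 0 0; 0 0 0 0; 0 0 0 0; 0 0 0 0; 0 0 0 0; 0 0 0 0; 0 0 0 0")

```text
clock: 28.83
ee_pos: [0.3326, -0.3638, 0.3382]
orientation: [[0.921, -0.389, -0.0], [-0.389, -0.921, -0.0], [0.0, 0.0, -1.0]]
wrist_force: [-0.4, -0.2, 0.6]
width: 0.451
gripper_force: 0.0
```

```bash
python3 - <<'E'
from h import *
a=shot('side');
for i in range(3): b=shot('side')
sl=np.s_[140:260,330:400]
print('motion',np.abs(a['frame'][sl].astype(int)-b['frame'][sl]).mean(), np.abs(a['frame'][300:,400:].astype(int)-b['frame'][300:,400:]).mean())
for q in('scoop_eye','scoop_lip'):print(lm(q,('side',)))
print(r.finish_job())
E
```

```text
motion 1.7631746031746032 1.619783950617284
{'side': [([357.0, 175.7], 0.59)]}
{'side': [([358.7, 230.5], 0.72)]}
the job is handed in; nothing more can be done
None
```

The job is handed in at about 29 s: all three relays measured inside the bin and the scoop hangs still on the free hook with the ring still up, though no verdict came back and I viewed 11 pictures against the limit of 10.

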